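Turn over the finished job's status tag

TASK

The job on the bulky grey block padlock is finished: turn over the hinged status tag of the stand in whose tray that padlock lies, by pushing it up from under its free edge, over its hinge and down again with a fingertip, until it lies fully flat on the other side and shows the ring. Do not pinch the tag, and leave the tags of the other two stands and the things in the trays as they are.

Things in the scene. Friction and masses are not known exactly. Their poses are not given: they have to be found in the camera images.
- block_stand: fixed grey metal stand, the one to work on; foot plate 185 x 90 x 8 mm. Origin on the worktop under the hinge's middle; x points away from the robot (foot plate from x = -30 to +155 mm), y along the hinge, z up; yaw within 0.2 rad. Cheeks (y up to +-28 mm) hold the hinge; the tag rests on bars at x = -24 and +44 mm. Tray at x = 70 to 155 mm, rim 14 mm high, holds the block padlock.
- brass_stand: a stand just like block_stand, with the same axes, but with the brass padlock in its tray; the three stands change places between runs. Its tag is to be left alone.
- cylinder_stand: a stand just like block_stand, with the same axes, but with the lock cylinder in its tray. Its tag is to be left alone.
- block_tag (a joint): angle of the tag to turn, rad: 0 = flat on the robot's side (stand's -x), bar side up; 1.57 = upright; 3.14 = flat on the far side (+x), ring side up; stops at 0 and 3.14. Starts at 0 to 0.25. Stiff hinge: stays at any angle, turns with about 1 N at its free edge. The tag is a paddle 90 mm wide (y), 6 mm thick, 16 to 60 mm from the hinge axis, on a 36 mm wide neck.
- brass_tag (a joint): angle of the brass padlock's stand's tag, same kind and meaning as block_tag; to be left as it is
- cylinder_tag (a joint): angle of the lock cylinder's stand's tag, same kind and meaning as block_tag; to be left as it is
- block_tag_edge (a point): middle of the free edge of the tag to turn, 60 mm from the hinge axis, in the middle of its thickness; it moves with the tag. At angle 0 it is 70 mm above the worktop and overhangs the foot plate by 30 mm with nothing below it, so a fingertip can go under it (best with the tool tilted about 20 degrees, fingertips pointing away from the robot)
- block_hinge (a point): middle of the hinge axis of the tag to turn, 70 mm above the worktop; axes as the stand's
- block_bar_face (a point): white plate, 38 x 84 mm, 1.5 mm thick, on the side of the tag to turn that is up at the start; marked with one straight dark bar 56 mm long. The point is the middle of the plate's outer surface, 38 mm from the hinge axis; axes as the stand's when the tag is at 0
- block_ring_face (a point): white plate of the same size on the other side of that tag (underneath at the start), marked with a dark ring 32 mm across. The point is the middle of the plate's outer surface, 38 mm from the hinge axis
- block_lock: bulky grey steel block padlock, 41 x 53 x 24 mm, loose, lying in the tray of block_stand; origin at the centre of its underside
- brass_lock: flat brass padlock with a shackle, 61 x 40 x 14 mm, loose, lying in the tray of brass_stand; origin at the centre of its underside
- cylinder_lock: grey door-lock cylinder, 33 x 65 x 17 mm, loose, lying in the tray of cylinder_stand; origin at the centre of its underside
There are look-alikes about, which are no part of the job. What is shaped like the block_lock but turquoise is not meant.

How it is judged:
By the outcome, as a careful person would: the job done as asked, in the order asked, and still so for the second after the job is handed in, with the robot touching nothing.
It also fails if it takes over 37 s, if anything falls off the work surface, if the arm or the gripper's body presses on something with over 40 N, if the wrist force passes 120 N, or if a joint passes its speed limit or range.

ROBOT

A 6-joint arm with a two-finger parallel gripper is mounted at the origin on a cart in front of the work surface, level with it; the furniture and walls round the work are solid. World frame = base frame: x ahead of the robot, y to its left, z up, the work surface at z = 0. Lengths are in m, angles in rad, forces in N, time in s.
With the tool pointing down it reaches from about 0.275 to 0.775 m from the base axis. Payload 14.6 kg.
Tool frame: the origin (TCP) lies on the centre line of the jaws, within the pads' length; the fingertips stand 11 mm ahead of it and the grasp point (between the pads) lies 8 mm behind it; z points along the fingers, y is the line along which they close (so a half turn about z gives the same grasp; the last joint's range is limited). The gripper opens to 85 mm and grips with 20 to 120 N. Pads are 22 mm wide; open, the fingers measure 114 mm over their backs; the gripper's body (76 mm by 85 mm) begins 54 mm behind the grasp point. The pads swing forward as they close: fully open they stand 13 mm farther back than shut.
Start: joints at [-1.4, 0.263, -0.048, 1.259, 0, 1.415], TCP at [0.168, -0.497, 0.217] pointing down, gripper open.
Joint ranges: [-2.65, 2.65], [-0.89, 1.7], [-1.18, 1.37], [-2.13, 2.11], [-1.35, 1.29], [-3.14, 3.14]. Speed limits (rad/s): [1.89, 1.89, 2.57, 2.79, 3.14, 3.14].

INTERFACE

Orientations are given as a unit quaternion [x, y, z, w].
In Python, from bench import bot gives the robot as it stands.
- The arm moves only by the shell command python3 -m creep 'ROWS' [FORCE]. ROWS is JSON, a list of rows, each a list of 3 entries, a list of its own where there are three numbers: the turn, a rotation vector about the tool's x, y, z normalised to -1 to 1, where 1 is 180 degrees, then the shift along the tool's x, y, z normalised to -1 to 1, where 1 is 75 mm, then the gripper's target within -1 to 1 (fully open at 1, half-way at 0, shut at -1). A call has exactly 5 rows; each row shifts and turns the commanded pose from where the row before left it, along the tool's axes as they then stand; what a row does not reach is not made up. A row lasts 1/8 s, in which the tool goes at most 62.5 mm and 10.7 degrees, less where a joint would pass 70% of its speed; a pose out of reach is approached as far as the arm can. A call with a number of a shift or a turn outside -1 to 1 is refused whole. A call with a gripper value outside its range is refused whole. The fingers move at their own pace and stop on an object; FORCE is the grip in N (left out, the last holds). Time passes only in rows, so rows that do not move let the fingers close, or fill a call up. It gives the time, the measured TCP pose, the force, the opening and the grip force at its end, in the units of the state.
- bot.get_state(): the state, without advancing time (a new reading comes with each control period).
- bot.grab_frame(name): name is "side" or "top"; returns a dict with "frame" (400x640x3 uint8, red, green, blue), "range_z" (400x640 float32, m along the optical axis (not along the pixel's ray), 0 where there is no reading), "camera_matrix" (3x3 intrinsics, pixels), "k1" (the pictures are not rectified: a ray, as slopes to the right and down, at radius r is drawn at 1 + k1 r^2 times it, then the intrinsics apply), "R" (3x3) and "t" (3): a world point X has camera coordinates R X + t. Camera axes: x right, y down, z forward; pixel columns grow to the right and rows downward; lengths in m; the calibration is good to about 2 mm. A picture is of the moment at which its call begins.
- bot.finish_job(): hands the job in; it is judged then, once.
The state is a dict: "time_s": time; "joints": joint angles; "joint_velocities": joint speeds; "effort": joint torques, N m; "tcp_pos": TCP position; "orientation": TCP orientation; "ft_force": force on the tool from outside, world axes, zero at the start; "ft_torque": the same for the moment, N m; "opening": finger opening in m; "grasp_force": force on a finger pad.
Only numpy, scipy, OpenCV 4.12 (cv2) and the standard library are available. Lean on these libraries where they do the work, as an engineer would, in place of code of your own. Each camera call takes 0.05 s, during which the arm holds its last target. There are 200 camera calls.

## Working session

There is one attempt and no reset: what is moved stays moved. The work goes in short steps, Python scripts to look and compute and a shell command to move; the robot and the scene stay as the last step left them, time stands still between calls to the robot, and variables do not carry over. Pictures are saved under pics/ and viewed, at most 10 in all, crops included, and the job is handed in when it is done.

```bash
mkdir -p pics
cat > h.py <<'E'
import numpy as np,cv2,pickle
from bench import bot
def grab(n,f):
    d=bot.grab_frame(n); pickle.dump(d,open(f'pics/{f}.pkl','wb')); cv2.imwrite(f'pics/{f}.png',d['frame'][...,::-1]); return d
def load(f): return pickle.load(open(f'pics/{f}.pkl','rb'))
def ray(d,u,v):
    K=d['camera_matrix']; p=np.array([(u-K[0][2])/K[0][0],(v-K[1][2])/K[1][1]]); q=p.copy()
    for _ in range(20): q=p/(1+d['k1']*(q@q))
    return np.array([q[0],q[1],1])
def pt(d,u,v,w=1):
    z=d['range_z'][v-w:v+w+1,u-w:u+w+1]; z=np.median(z[z>0]); R=np.array(d['R'])
    return R.T@(ray(d,u,v)*z-np.array(d['t']))
def atz(d,u,v,h):
    R=np.array(d['R']); c=-R.T@np.array(d['t']); r=R.T@ray(d,u,v); return c+r*(h-c[2])/r[2]
E
python3 - <<'E'
from h import *
a=grab('top','t0');b=grab('side','s0')
s=bot.get_state();print(s['time_s'],s['tcp_pos'],s['orientation'],s['opening'])
for d in(a,b):print(d['R'],d['t'],d['k1'])
E
```

```text
0.1 [ 0.16796671 -0.49714376  0.21646137] [ 9.86764145e-01  1.62161307e-01 -3.61862847e-06 -4.81854822e-04] 0.08561002581079638
[[-0.02667187 -0.9993601  -0.02383278]
 [-0.99868916  0.02768074 -0.04305495]
 [ 0.04368711  0.02265318 -0.9987884 ]] [-0.06443956  0.57545682  1.4971407 ] 0.026126889002915404
[[-0.92718606 -0.37459735  0.00168651]
 [-0.19828284  0.48695084 -0.85062494]
 [ 0.3178206  -0.78902199 -0.52577026]] [0.50434206 0.21731621 1.20738211] -0.0991247676062717
```

View pics/t0.png

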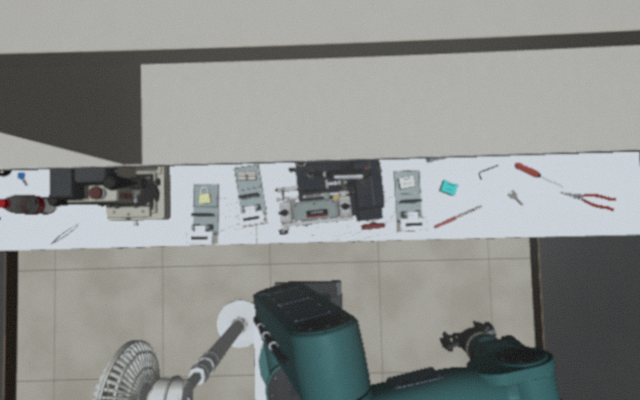

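View pics/s0.png

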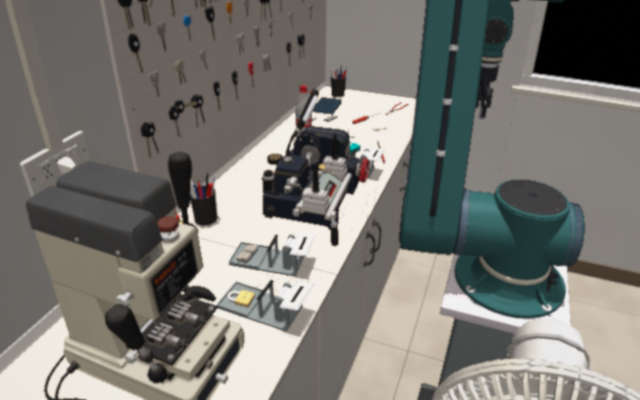

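The top picture has three stands: at (205,212) with the yellow brass lock, at (250,193), and at (408,200). A turquoise look-alike lies loose at (449,187). I'll enlarge the two grey candidates.

Run:
```python
from h import *
a=load('t0');b=load('s0')
f=lambda d,x,y,w,h,s:cv2.resize(d['frame'][y:y+h,x:x+w,::-1],None,fx=s,fy=s,interpolation=cv2.INTER_CUBIC)
A=f(a,225,160,50,70,8);B=f(a,385,160,50,70,8)
cv2.imwrite('pics/c1.png',np.hstack([A,B]))
cv2.imwrite('pics/c2.png',f(b,215,225,110,110,5))
print([(uv,pt(a,*uv).round(3)) for uv in [(247,178),(252,212),(406,183),(410,218),(204,195),(201,232)]])
```

```text
[((247, 178), array([0.656, 0.168, 0.023])), ((252, 212), array([0.533, 0.144, 0.072])), ((406, 183), array([ 0.621, -0.397,  0.032])), ((410, 218), array([ 0.498, -0.398,  0.074])), ((204, 195), array([0.6  , 0.325, 0.02 ])), ((201, 232), array([0.469, 0.321, 0.076]))]
```

View pics/c1.png

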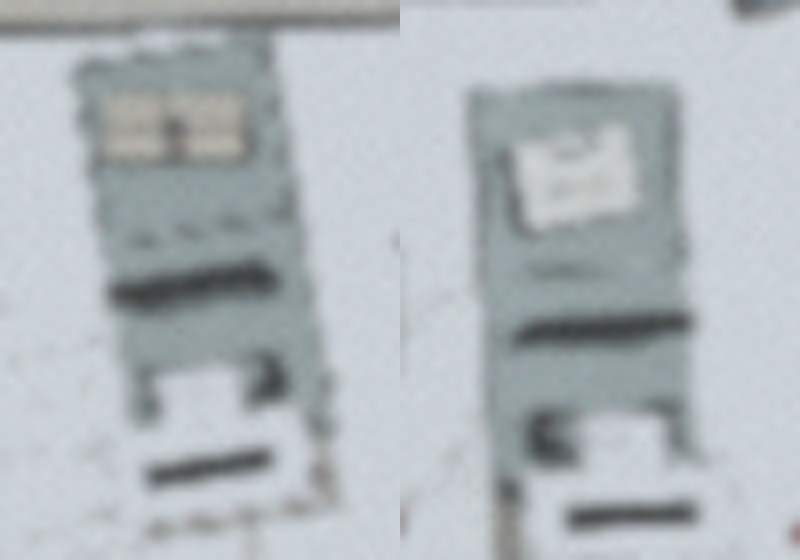

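View pics/c2.png

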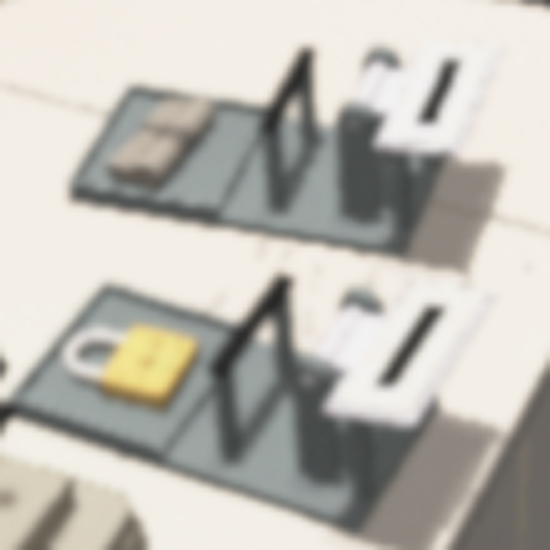

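In the left crop, stand (250,193) holds a long slim body with a slot across it: 65x33 mm, top at z=23 mm, so it is the lock cylinder. In the right crop, stand (408,200) holds a bulky block of about 53x41 mm with its top at z=32 mm (8+24). That is the block padlock, so this is the stand to work on. Next I'll get its pose.

Run:
```python
from h import *
a=load('t0')
c=lambda x,y:(385+(x-400)/8-.45,160+y/8-.45)
for n,x,y,h in [('pl farL',472,90,.008),('pl farR',680,88,.008),('restL',515,336,.064),('restR',692,322,.064),('barL',568,519,.0745),('barR',696,513,.0745),('plL',487,400,.008),('plR',686,400,.008),('neckL',580,418,.073),('neckR',666,418,.073)]:
    print(n,atz(a,*c(x,y),h).round(4))
for v in range(204,236,2):
  print(v,[tuple(pt(a,u,v,0).round(3)) for u in (404,410,414,418)])
```

```text
pl farL [ 0.6685 -0.3583  0.008 ]
pl farR [ 0.6667 -0.451   0.008 ]
restL [ 0.5556 -0.364   0.064 ]
restR [ 0.5595 -0.4399  0.064 ]
barL [ 0.4765 -0.3819  0.0745]
barR [ 0.4777 -0.4362  0.0745]
plL [ 0.5291 -0.3602  0.008 ]
plR [ 0.5268 -0.4485  0.008 ]
neckL [ 0.5194 -0.3889  0.073 ]
neckR [ 0.5185 -0.4254  0.073 ]
204 [(np.float64(0.548), np.float64(-0.391), np.float64(0.009)), (np.float64(0.548), np.float64(-0.413), np.float64(0.007)), (np.float64(0.547), np.float64(-0.427), np.float64(0.009)), (np.float64(0.547), np.float64(-0.44), np.float64(0.013))]
206 [(np.float64(0.541), np.float64(-0.391), np.float64(0.008)), (np.float64(0.54), np.float64(-0.412), np.float64(0.009)), (np.float64(0.54), np.float64(-0.426), np.float64(0.011)), (np.float64(0.54), np.float64(-0.441), np.float64(0.009))]
208 [(np.float64(0.534), np.float64(-0.391), np.float64(0.005)), (np.float64(0.533), np.float64(-0.413), np.float64(0.004)), (np.float64(0.533), np.float64(-0.427), np.float64(0.004)), (np.float64(0.533), np.float64(-0.442), np.float64(0.001))]
210 [(np.float64(0.527), np.float64(-0.391), np.flo
[... 2429 characters left out ...]
64(-0.374), np.float64(0.085)), (np.float64(0.457), np.float64(-0.395), np.float64(0.081)), (np.float64(0.457), np.float64(-0.408), np.float64(0.084)), (np.float64(0.457), np.float64(-0.422), np.float64(0.081))]
232 [(np.float64(0.448), np.float64(-0.389), np.float64(-0.001)), (np.float64(0.448), np.float64(-0.41), np.float64(0.004)), (np.float64(0.447), np.float64(-0.424), np.float64(0.005)), (np.float64(0.447), np.float64(-0.439), np.float64(0.002))]
234 [(np.float64(0.44), np.float64(-0.39), np.float64(-0.008)), (np.float64(0.44), np.float64(-0.411), np.float64(-0.005)), (np.float64(0.44), np.float64(-0.424), np.float64(0.004)), (np.float64(0.439), np.float64(-0.439), np.float64(-0.001))]
```

```bash
cat >> h.py <<'E'
from scipy.spatial.transform import Rotation as Ro
H=np.array([.513,-.406,.07])
def want(tip,tilt=30):
    "shift in tool units and remaining turn to bring the tip centre (11 mm ahead of TCP) to a world point"
    s=bot.get_state(); r=Ro.from_quat(s['orientation']); M=r.as_matrix(); t=np.radians(tilt)
    G=np.array([[np.cos(t),0,np.sin(t)],[0,-1,0],[np.sin(t),0,-np.cos(t)]])
    cur=s['tcp_pos']+.011*M[:,2]
    print('t',round(s['time_s'],2),'tip',cur.round(4),'F',np.round(s['ft_force'],1),'z',M[:,2].round(3),'turn',((r.inv()*Ro.from_matrix(G)).as_rotvec()/np.pi).round(4),'shift',(M.T@(np.array(tip)-cur)/.075).round(3))
E
python3 -m creep '[[[0,0,0.052],[0,0,0],-1],[[0,0,0.052],[0,0,0],-1],[[0,0.0556,0],[0,0,0],-1],[[0,0.0556,0],[0,0,0],-1],[[0,0.0556,0],[0,0,0],-1]]' 40
python3 - <<'E'
from h import *
want([.36,-.406,.15])
E
```

```text
time_s: 0.72
tcp_pos: [0.1681, -0.4976, 0.2176]
orientation: [0.965, -0.0, 0.262, 0.001]
ft_force: [0.7, 0.4, -0.6]
opening: -0.0002
grasp_force: 0.0
t 0.72 tip [ 0.1737 -0.4976  0.2081] F [ 0.7  0.4 -0.6] z [ 0.505 -0.002 -0.863] turn [ 0.0008 -0.0019  0.    ] shift [ 1.753 -1.226  1.921]
```

```bash
python3 -m creep '[[[0,0,0],[0.35,-0.245,0.38],-1],[[0,0,0],[0.35,-0.245,0.38],-1],[[0,0,0],[0.35,-0.245,0.38],-1],[[0,0,0],[0.35,-0.245,0.38],-1],[[0,0,0],[0.35,-0.245,0.38],-1]]'
python3 - <<'E'
from h import *
want([.415,-.406,.05])
E
```

```text
time_s: 1.35
tcp_pos: [0.3541, -0.4049, 0.1587]
orientation: [0.966, -0.001, 0.259, 0.0]
ft_force: [0.8, -1.2, 0.3]
opening: 0.0
grasp_force: 0.0
t 1.35 tip [ 0.3596 -0.4049  0.1492] F [ 0.8 -1.2  0.3] z [ 0.5   -0.    -0.866] turn [ 0.0001 -0.0001 -0.0004] shift [-0.022  0.015  1.515]
```

```bash
python3 -m creep '[[[0,0,0],[0,0,0.35],-1],[[0,0,0],[0,0,0.4],-1],[[0,0,0],[0,0,0.4],-1],[[0,0,0],[0,0,0.36],-1],[[0,0,0],[0,0,0],-1]]'
python3 - <<'E'
from h import *
want([.452,-.406,.05])
d=grab('side','s1'); cv2.imwrite('pics/s1c.png',cv2.resize(d['frame'][90:220,300:460,::-1],None,fx=4.5,fy=4.5,interpolation=cv2.INTER_CUBIC))
d=grab('top','t1'); cv2.imwrite('pics/t1c.png',cv2.resize(d['frame'][160:260,370:470,::-1],None,fx=6,fy=6,interpolation=cv2.INTER_CUBIC))
E
```

```text
time_s: 1.98
tcp_pos: [0.4097, -0.4044, 0.0596]
orientation: [0.966, -0.0, 0.258, -0.001]
ft_force: [0.1, -0.4, 0.9]
opening: 0.0002
grasp_force: 0.0
t 1.98 tip [ 0.4152 -0.4044  0.0501] F [ 0.1 -0.4  0.9] z [ 0.499  0.003 -0.866] turn [-0.0008  0.0003 -0.0004] shift [0.425 0.021 0.246]
```

View pics/t1c.png

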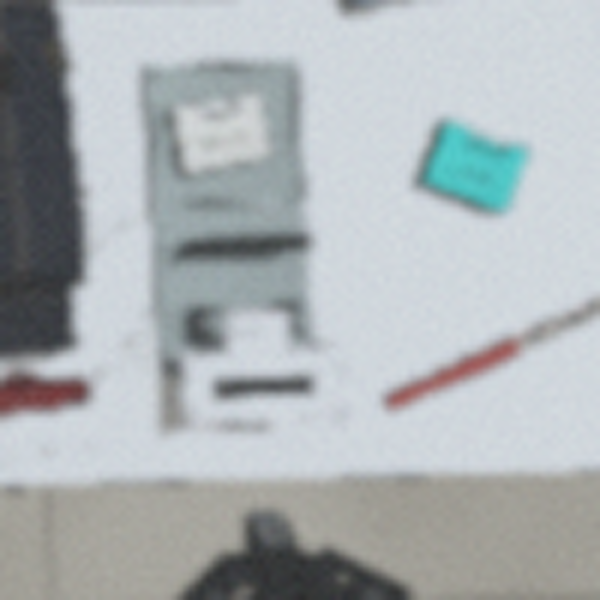

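The top crop shows the bar side up on the block stand, the tag's free edge near crop row 420, and the dark fingertip at about (268,520), centred in y and still short of the edge. I'll check the fingertip by depth.

Run:
```python
from h import *
d=load('t1')
for v in range(238,258,2): print(v,*[pt(d,u,v,0).round(3) for u in (413,415,417)])
print(*[pt(d,415,v,0).round(3) for v in (224,226,228,229,230,231,232,233)])
```

```text
238 [ 0.426 -0.42   0.002] [ 0.425 -0.428 -0.004] [ 0.425 -0.435 -0.001]
240 [ 0.37  -0.586 -0.825] [ 0.37  -0.598 -0.829] [ 0.37  -0.606 -0.814]
242 [ 0.36  -0.584 -0.816] [ 0.36  -0.595 -0.814] [ 0.359 -0.608 -0.823]
244 [ 0.349 -0.582 -0.807] [ 0.348 -0.596 -0.824] [ 0.347 -0.61  -0.836]
246 [ 0.403 -0.402  0.087] [ 0.403 -0.409  0.087] [ 0.403 -0.415  0.086]
248 [ 0.398 -0.4    0.097] [ 0.398 -0.405  0.104] [ 0.398 -0.412  0.103]
250 [ 0.392 -0.396  0.114] [ 0.392 -0.403  0.113] [ 0.392 -0.41   0.109]
252 [ 0.387 -0.394  0.125] [ 0.387 -0.4    0.125] [ 0.386 -0.409  0.116]
254 [ 0.381 -0.391  0.136] [ 0.382 -0.396  0.146] [ 0.379 -0.407  0.121]
256 [ 0.375 -0.391  0.138] [ 0.376 -0.393  0.155] [ 0.376 -0.401  0.148]
[ 0.477 -0.414  0.074] [ 0.47  -0.413  0.08 ] [ 0.464 -0.413  0.077] [ 0.46  -0.412  0.083] [ 0.457 -0.411  0.087] [ 0.451 -0.427  0.007] [ 0.447 -0.427  0.006] [ 0.443 -0.428  0.002]
```

View pics/s1c.png

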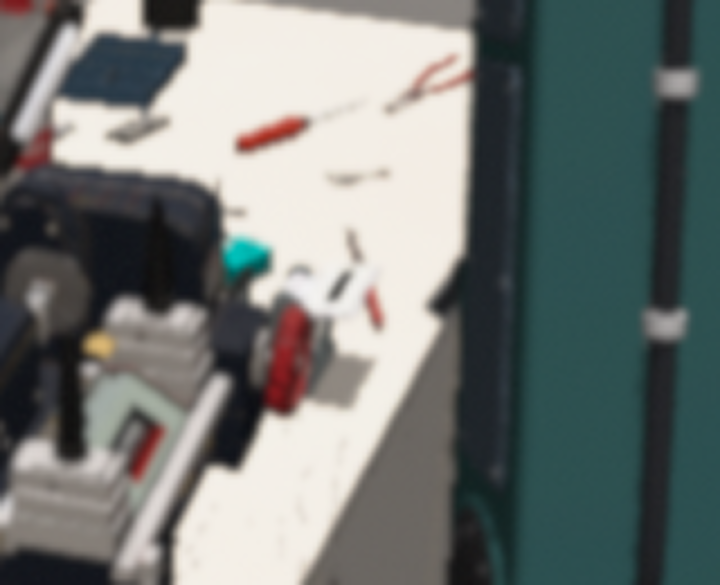

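Run:
```python
from h import *
d=load('t1');s=load('s1')
A=cv2.resize(d['frame'][225:265,395:435,::-1],(560,560),interpolation=cv2.INTER_CUBIC)
cv2.imwrite('pics/f1.png',cv2.convertScaleAbs(A,alpha=1.6))
# expected pixels of tip centre, TCP, front tip corner
st=bot.get_state();M=Ro.from_quat(st['orientation']).as_matrix();T=st['tcp_pos']
for n,o in [('tipfront',[.011,0,.011]),('tiprear',[-.011,0,.011]),('tcp',[0,0,0])]:
  for k,e in (('top',d),('side',s)):
    X=e['R']@(T+M@np.array(o))+e['t'];q=X[:2]/X[2];q=q*(1+e['k1']*(q@q));K=e['camera_matrix'];u=K[0][0]*q[0]+K[0][2],K[1][1]*q[1]+K[1][2]
    print(n,k,np.round(u,1), 'crop',((np.array(u)-[395,225])*14).round() if k=='top' else ((np.array(u)-[300,90])*4.5).round())
```

```text
tipfront top [412.1 239.3] crop [240. 200.]
tipfront side [389.2 161.7] crop [401. 323.]
tiprear top [411.7 244.6] crop [233. 274.]
tiprear side [394.3 165.6] crop [424. 340.]
tcp top [412.5 243.7] crop [245. 262.]
tcp side [393.6 161.5] crop [421. 322.]
```

View pics/f1.png

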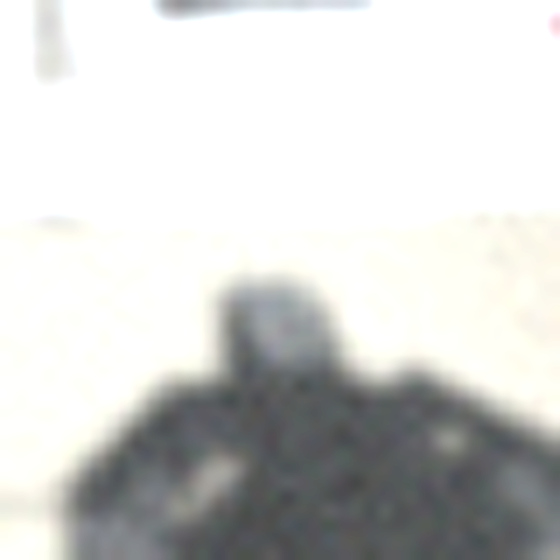

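The enlarged crop shows the finger's front end at crop y≈280, where the model predicts 200. That is about 20 mm short, so I'll retake the picture in case it lagged.

Run:
```python
from h import *
d=grab('top','t2'); s=bot.get_state()
print(s['time_s'],s['tcp_pos'],s['joints'],s['opening'])
for v in range(237,252): print(v,*[pt(d,u,v,0).round(3) for u in (411,413,415,417)], d['frame'][v,413])
a=load('t1');print(np.abs(d['frame'].astype(int)-a['frame'])[235:265,395:435].mean())
```

```text
2.125 [ 0.40951465 -0.40607646  0.06192372] [-1.17142297  0.3032317  -0.59330208  0.45203371  0.47887646  2.02550324] -0.00014357066696933497
237 [ 0.429 -0.414 -0.004] [ 0.429 -0.422 -0.007] [ 0.429 -0.428 -0.   ] [ 0.429 -0.434  0.005] [205 213 218]
238 [ 0.426 -0.413  0.   ] [ 0.425 -0.421 -0.004] [ 0.426 -0.427  0.002] [ 0.425 -0.435 -0.003] [203 210 216]
239 [ 0.422 -0.413  0.002] [ 0.422 -0.42   0.004] [ 0.422 -0.428 -0.001] [ 0.422 -0.434  0.002] [194 200 202]
240 [ 0.37  -0.577 -0.83 ] [ 0.371 -0.584 -0.814] [ 0.37  -0.598 -0.827] [ 0.37  -0.608 -0.822] [179 182 177]
241 [ 0.365 -0.576 -0.83 ] [ 0.364 -0.587 -0.828] [ 0.365 -0.597 -0.822] [ 0.364 -0.608 -0.823] [170 168 161]
242 [ 0.36  -0.574 -0.818] [ 0.359 -0.586 -0.824] [ 0.358 -0.599 -0.835] [ 0.359 -0.606 -0.816] [169 166 159]
243 [ 0.354 -0.575 -0.828] [ 0.354 -0.585 -0.819] [ 0.353 -0.599 -0.833] [ 0.354 -0.604 -0.807] [164 164 155]
244 [ 0.347 -0.577 -0.839] [ 0.348 -0.585 -0.822] [ 0.347 -0.598 -0.831] [ 0.349 -0.605 -0.812] [149 149 144]
245 [ 0.344 -0.573 -0.817] [ 0.407 -0.401  0.093] [ 0.407 -0.409  0.088] [ 0.343 -0.606 -0.819] [123 124 123]
246 [ 0.403 -0.397  0.079] [ 0.404 -0.4    0.097] [ 0.404 -0.407  0.093] [ 0.403 -0.415  0.089] [ 99 102 105]
247 [ 0.401 -0.394  0.093] [ 0.401 -0.401  0.093] [ 0.4   -0.408  0.089] [ 0.4   -0.414  0.093] [ 93  99 102]
248 [ 0.398 -0.393  0.098] [ 0.398 -0.399  0.1  ] [ 0.397 -0.406  0.097] [ 0.398 -0.412  0.103] [92 92 96]
249 [ 0.394 -0.393  0.097] [ 0.394 -0.4    0.097] [ 0.395 -0.403  0.113] [ 0.395 -0.411  0.107] [77 79 83]
250 [ 0.391 -0.393  0.096] [ 0.391 -0.398  0.104] [ 0.392 -0.403  0.113] [ 0.392 -0.41   0.111] [69 74 74]
251 [ 0.388 -0.393  0.096] [ 0.39  -0.395  0.121] [ 0.39  -0.4    0.124] [ 0.388 -0.41   0.11 ] [58 62 62]
2.828611111111111
```

```bash
python3 - <<'E'
from h import *
s=load('s1')
for v in range(146,168,2): print(v,*[pt(s,u,v,0).round(3) for u in (394,396,398,400,402)])
T=np.array([.4097,-.4044,.0596]);M=Ro.from_quat([.966,0,.258,0]).as_matrix()
print('tool coords (mm) of side points near the finger')
for v in range(142,168):
  for u in range(388,410):
    p=(M.T@(pt(s,u,v,0)-T))*1000
    if abs(p[0])<30 and abs(p[1])<30 and -60<p[2]<25: print((u,v),p.round(),end=' ')
E
python3 - <<'E'
from h import *
d=load('t1');T=np.array([.4097,-.4044,.0596]);M=Ro.from_quat([.966,0,.258,0]).as_matrix()
print()
print([((u,v),(1000*M.T@(pt(d,u,v,0)-T)).round()) for v in range(245,251) for u in (411,414,417)])
E
```

```text
146 [ 0.462 -0.65   0.001] [ 0.455 -0.654  0.   ] [ 0.445 -0.646  0.006] [ 0.439 -0.655  0.003] [ 0.387 -0.411  0.122]
148 [ 0.459 -0.642 -0.004] [ 0.45  -0.633  0.002] [ 0.442 -0.634  0.003] [ 0.435 -0.636  0.004] [ 0.377 -0.357  0.141]
150 [ 0.452 -0.609  0.004] [ 0.447 -0.621 -0.   ] [ 0.439 -0.621  0.001] [ 0.385 -0.372  0.125] [ 0.378 -0.366  0.13 ]
152 [ 0.449 -0.597  0.002] [ 0.443 -0.605 -0.001] [ 0.397 -0.403  0.101] [ 0.388 -0.392  0.108] [ 0.378 -0.37   0.12 ]
154 [ 0.445 -0.582  0.001] [ 0.404 -0.405  0.092] [ 0.394 -0.392  0.099] [ 0.388 -0.396  0.099] [ 0.38  -0.389  0.103]
156 [ 0.44  -0.56   0.004] [ 0.401 -0.393  0.09 ] [ 0.394 -0.395  0.09 ] [ 0.386 -0.388  0.095] [0.31  0.001 0.294]
158 [ 0.408 -0.399  0.078] [ 0.4   -0.392  0.083] [ 0.393 -0.39   0.086] [ 0.386 -0.391  0.086] [0.31  0.003 0.29 ]
160 [ 0.433 -0.529  0.003] [ 0.427 -0.54  -0.001] [ 0.393 -0.397  0.074] [ 0.418 -0.571 -0.014] [0.308 0.009 0.287]
162 [ 0.429 -0.513  0.003] [ 0.422 -0.518  0.002] [ 0.419 -0.539 -0.007] [ 0.439 -0.689 -0.085] [0.308 0.009 0.282]
164 [ 0.426 -0.504 -0.   ] [ 0.418 -0.501
[... 1195 characters left out ...]
, 157) [  6. -16. -30.] (397, 157) [  3. -12. -30.] (398, 157) [ -0.  -9. -31.] (399, 157) [ -2. -14. -36.] (400, 157) [ -5. -14. -39.] (401, 157) [ -8.  -9. -38.] (394, 158) [  8.  -5. -17.] (395, 158) [  5.  -5. -19.] (396, 158) [  3. -12. -25.] (397, 158) [  1. -14. -29.] (398, 158) [ -2. -15. -31.] (399, 158) [ -4. -16. -34.] (400, 158) [ -7. -13. -35.] (401, 158) [-10. -14. -38.] (396, 159) [  0.  -4. -18.] (397, 159) [ -2. -13. -25.] (398, 159) [ -4. -13. -27.] (399, 159) [ -7. -10. -28.] (400, 159) [-10.  -7. -29.] (397, 160) [ -5.  -3. -17.] (398, 160) [ -7.  -7. -21.] (399, 160) [ -9.  -8. -24.] 
  return _methods._mean(a, axis=axis, dtype=dtype,
  ret = ret.dtype.type(ret / rcount)
```

Both cameras agree: the finger is in the right place sideways, but its visible end is about 20 mm behind the TCP. I'll steer by the visible end and leave room for the stated one, going down first and then forward under the edge.

```bash
cat >> h.py <<'E'
def C(to=None):
    "visible front tip corner (tool +10,0,-20 mm), relative to world; shift to bring it to world x,z (y kept at H)"
    s=bot.get_state();M=Ro.from_quat(s['orientation']).as_matrix();c=s['tcp_pos']+M@[.010,0,-.020]
    print('t',round(s['time_s'],2),'C',c.round(4),'F',np.round(s['ft_force'],1),'tool z',M[:,2].round(3))
    for p in to or []:
        p=np.array([p[0],H[1],p[1]]);print(p,(M.T@(p-c)/.075).round(3));c=p
E
python3 -m creep '[[[0,0,0],[-0.09,0,0.16],-1],[[0,0,0],[-0.09,0,0.16],-1],[[0,0,0],[0.19,0,0.11],-1],[[0,0,0],[0.19,0,0.11],-1],[[0,0,0],[0.14,0,0.08],-1]]'
python3 - <<'E'
from h import *
C([(.460,.075),(.470,.095),(.485,.115),(.505,.125),(.53,.125)])
E
```

```text
time_s: 2.75
tcp_pos: [0.4567, -0.406, 0.0345]
orientation: [0.966, 0.0, 0.259, 0.001]
ft_force: [0.1, -0.2, -0.6]
opening: -0.0001
grasp_force: 0.0
t 2.75 C [ 0.4553 -0.406   0.0568] F [ 0.1 -0.2 -0.6] tool z [ 0.501 -0.001 -0.865]
[ 0.46  -0.406  0.075] [ 0.176  0.    -0.179]
[ 0.47  -0.406  0.095] [ 0.249  0.    -0.164]
[ 0.485 -0.406  0.115] [ 0.307  0.    -0.131]
[ 0.505 -0.406  0.125] [0.298 0.    0.018]
[ 0.53  -0.406  0.125] [ 0.288 -0.     0.167]
```

```bash
python3 -m creep '[[[0,0,0],[0.085,0,-0.075],-1],[[0,0,0],[0.085,0,-0.075],-1],[[0,0,0],[0.085,0,-0.065],-1],[[0,0,0],[0.085,0,-0.065],-1],[[0,0,0],[0.085,0,-0.06],-1]]'
python3 - <<'E'
from h import *
d=grab('top','t3');C([(.485,.115),(.505,.125),(.53,.125)])
cv2.imwrite('pics/t3c.png',cv2.resize(d['frame'][175:255,380:440,::-1],None,fx=7,fy=7,interpolation=cv2.INTER_CUBIC))
for v in range(208,236,2): print(v,*[pt(d,u,v,0).round(3) for u in (404,408,420)])
E
```

```text
time_s: 3.38
tcp_pos: [0.4701, -0.4059, 0.0724]
orientation: [0.966, -0.001, 0.259, 0.0]
ft_force: [-0.3, 0.9, -0.5]
opening: 0.0001
grasp_force: 0.3
t 3.42 C [ 0.4693 -0.4063  0.0956] F [-0.7 -0.2  0.3] tool z [ 0.501 -0.002 -0.865]
[ 0.485 -0.406  0.115] [ 0.311 -0.004 -0.119]
[ 0.505 -0.406  0.125] [ 0.298 -0.     0.018]
[ 0.53  -0.406  0.125] [ 0.288 -0.     0.167]
208 [ 0.534 -0.39   0.012] [ 0.533 -0.405  0.01 ] [ 0.532 -0.449  0.003]
210 [ 0.527 -0.39   0.012] [ 0.526 -0.404  0.014] [ 0.524 -0.434  0.07 ]
212 [ 0.519 -0.377  0.082] [ 0.519 -0.393  0.07 ] [ 0.518 -0.432  0.077]
214 [ 0.512 -0.378  0.074] [ 0.512 -0.391  0.077] [ 0.511 -0.431  0.082]
216 [ 0.505 -0.377  0.076] [ 0.505 -0.392  0.072] [ 0.504 -0.448  0.002]
218 [ 0.499 -0.376  0.084] [ 0.498 -0.39   0.079] [ 0.497 -0.429  0.085]
220 [ 0.492 -0.374  0.094] [ 0.492 -0.388  0.088] [ 0.49  -0.428  0.09 ]
222 [ 0.485 -0.373  0.096] [ 0.485 -0.387  0.092] [ 0.484 -0.426  0.1  ]
224 [ 0.478 -0.373  0.095] [ 0.478 -0.386  0.099] [ 0.477 -0.426  0.099]
226 [ 0.472 -0.372  0.1  ] [ 0.472 -0.384  0.107] [ 0.471 -0.423  0.11 ]
228 [ 0.465 -0.371  0.105] [ 0.465 -0.385  0.102] [ 0.461 -0.447  0.   ]
230 [ 0.455 -0.389  0.   ] [ 0.455 -0.403  0.002] [ 0.454 -0.446  0.003]
232 [ 0.448 -0.389  0.003] [ 0.448 -0.404 -0.   ] [ 0.452 -0.417  0.134]
234 [ 0.441 -0.389  0.001] [ 0.446 -0.377  0.136] [ 0.445 -0.416  0.135]
```

View pics/t3c.png

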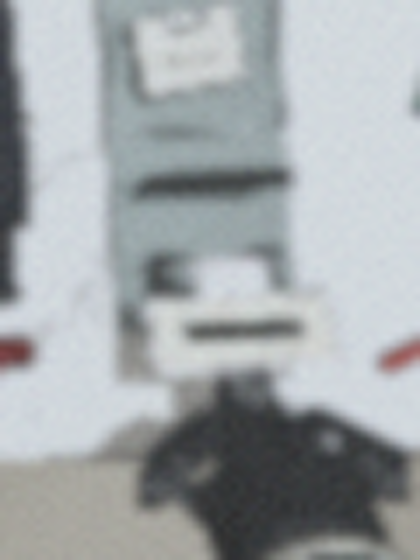

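The tag has turned to about 0.6 rad and is resting on the finger, with forces near zero. I'll carry on over the top.

```bash
python3 -m creep '[[[0,0,0],[0.155,0,-0.06],-1],[[0,0,0],[0.155,0,-0.06],-1],[[0,0,0],[0.15,0,0.01],-1],[[0,0,0],[0.15,0,0.01],-1],[[0,0,0],[0.15,0,0.09],-1]]'
python3 - <<'E'
from h import *
d=grab('top','t4');C([(.535,.125),(.55,.11),(.56,.095),(.562,.085),(.562,.0745)])
for v in range(196,234,2): print(v,*[pt(d,u,v,0).round(3) for u in (403,420)])
E
```

```text
time_s: 4.05
tcp_pos: [0.5199, -0.4059, 0.1012]
orientation: [0.966, -0.0, 0.259, 0.0]
ft_force: [-1.5, -0.2, 0.5]
opening: -0.0001
grasp_force: 0.3
t 4.1 C [ 0.5196 -0.4059  0.1234] F [-0.1  1.6 -0.9] tool z [ 0.501 -0.001 -0.865]
[ 0.535 -0.406  0.125] [0.188 0.001 0.084]
[ 0.55  -0.406  0.11 ] [ 0.073 -0.     0.273]
[ 0.56  -0.406  0.095] [ 0.015 -0.     0.24 ]
[ 0.562 -0.406  0.085] [-0.044 -0.     0.129]
[ 0.562  -0.406   0.0745] [-0.07  -0.     0.121]
196 [ 0.577 -0.389  0.006] [ 0.575 -0.45   0.007]
198 [ 0.57  -0.389  0.007] [ 0.568 -0.45   0.003]
200 [ 0.56  -0.378  0.068] [ 0.559 -0.436  0.064]
202 [ 0.554 -0.379  0.058] [ 0.554 -0.448  0.01 ]
204 [ 0.548 -0.387  0.012] [ 0.547 -0.448  0.011]
206 [ 0.541 -0.389  0.001] [ 0.539 -0.448  0.01 ]
208 [ 0.534 -0.387  0.012] [ 0.532 -0.447  0.013]
210 [ 0.525 -0.366  0.125] [ 0.524 -0.42   0.134]
212 [ 0.519 -0.366  0.124] [ 0.517 -0.426  0.105]
214 [ 0.512 -0.375  0.072] [ 0.511 -0.421  0.125]
216 [ 0.505 -0.377  0.062] [ 0.504 -0.418  0.139]
218 [ 0.498 -0.386  0.006] [ 0.498 -0.413  0.161]
220 [ 0.492 -0.375  0.069] [ 0.491 -0.41   0.173]
222 [ 0.487 -0.355  0.177] [ 0.485 -0.412  0.162]
224 [ 0.481 -0.352  0.192] [ 0.479 -0.405  0.193]
226 [ 0.475 -0.35   0.201] [ 0.474 -0.392  0.25 ]
228 [ 0.468 -0.351  0.199] [ 0.469 -0.39   0.258]
230 [ 0.462 -0.352  0.187] [ 0.463 -0.389  0.264]
232 [ 0.455 -0.352  0.19 ] [ 0.457 -0.387  0.271]
```

```bash
python3 -m creep '[[[0,0,0],[0.1,0,0.04],-1],[[0,0,0],[0.09,0,0.05],-1],[[0,0,0],[0.04,0,0.14],-1],[[0,0,0],[0.04,0,0.13],-1],[[0,0,0],[0,0,0],-1]]'
python3 - <<'E'
from h import *
d=grab('top','t5');C([(.56,.095),(.562,.085),(.562,.0745)])
for v in range(194,220,2): print(v,*[pt(d,u,v,0).round(3) for u in (402,405,418,420)])
E
```

```text
time_s: 4.72
tcp_pos: [0.5501, -0.4054, 0.0865]
orientation: [0.966, -0.0, 0.259, -0.0]
ft_force: [-0.3, 0.8, -0.1]
opening: -0.0002
grasp_force: 0.0
t 4.78 C [ 0.5486 -0.4056  0.1093] F [-0.2  0.1 -0.1] tool z [ 0.5    0.    -0.866]
[ 0.56  -0.406  0.095] [0.037 0.006 0.241]
[ 0.562 -0.406  0.085] [-0.044  0.     0.129]
[ 0.562  -0.406   0.0745] [-0.07   0.     0.121]
194 [ 0.584 -0.385  0.011] [ 0.584 -0.396  0.008] [ 0.583 -0.442  0.008] [ 0.582 -0.448  0.014]
196 [ 0.577 -0.386  0.004] [ 0.577 -0.395  0.012] [ 0.575 -0.442  0.008] [ 0.575 -0.448  0.014]
198 [ 0.57  -0.385  0.008] [ 0.57  -0.396  0.006] [ 0.568 -0.441  0.011] [ 0.568 -0.449  0.008]
200 [ 0.559 -0.366  0.11 ] [ 0.559 -0.376  0.113] [ 0.558 -0.421  0.105] [ 0.558 -0.427  0.104]
202 [ 0.552 -0.367  0.107] [ 0.552 -0.378  0.102] [ 0.551 -0.421  0.103] [ 0.551 -0.427  0.106]
204 [ 0.546 -0.368  0.098] [ 0.546 -0.379  0.093] [ 0.544 -0.421  0.099] [ 0.544 -0.428  0.1  ]
206 [ 0.539 -0.368  0.099] [ 0.539 -0.379  0.095] [ 0.537 -0.417  0.119] [ 0.538 -0.429  0.094]
208 [ 0.533 -0.37   0.087] [ 0.532 -0.379  0.092] [ 0.53  -0.413  0.136] [ 0.53  -0.418  0.144]
210 [ 0.526 -0.371  0.08 ] [ 0.526 -0.381  0.077] [ 0.524 -0.409  0.153] [ 0.523 -0.414  0.161]
212 [ 0.519 -0.377  0.043] [ 0.518 -0.365  0.167] [ 0.517 -0.41   0.147] [ 0.517 -0.411  0.171]
214 [ 0.512 -0.353  0.178] [ 0.512 -0.362  0.18 ] [ 0.511 -0.404  0.175] [ 0.511 -0.409  0.179]
216 [ 0.506 -0.351  0.186] [ 0.505 -0.362  0.178] [ 0.504 -0.391  0.234] [ 0.504 -0.396  0.236]
218 [ 0.499 -0.352  0.178] [ 0.499 -0.361  0.18 ] [ 0.498 -0.389  0.242] [ 0.498 -0.393  0.25 ]
```

```bash
python3 -m creep '[[[0,0,0],[0.1,0,0.12],-1],[[0,0,0],[0.09,0,0.13],-1],[[0,0,0],[-0.01,0,0.09],-1],[[0,0,0],[-0.01,0,0.06],-1],[[0,0,0],[0,0,0],-1]]'
python3 - <<'E'
from h import *
d=grab('top','t6');C([(.575,.085)])
for v in range(194,214,2): print(v,*[pt(d,u,v,0).round(3) for u in (402,405,418,420)])
E
```

```text
time_s: 5.4
tcp_pos: [0.5758, -0.4056, 0.0674]
orientation: [0.966, -0.001, 0.259, -0.0]
ft_force: [0.7, -0.3, -0.2]
opening: -0.0
grasp_force: 0.0
t 5.45 C [ 0.5745 -0.4058  0.0901] F [-0.6  0.   0.3] tool z [ 0.5   -0.    -0.866]
[ 0.575 -0.406  0.085] [-0.028  0.003  0.062]
194 [ 0.584 -0.384  0.018] [ 0.583 -0.395  0.016] [ 0.582 -0.441  0.013] [ 0.582 -0.449  0.008]
196 [ 0.577 -0.386  0.005] [ 0.577 -0.396  0.008] [ 0.573 -0.428  0.073] [ 0.572 -0.436  0.07 ]
198 [ 0.567 -0.372  0.081] [ 0.567 -0.383  0.074] [ 0.565 -0.427  0.079] [ 0.566 -0.435  0.072]
200 [ 0.56  -0.371  0.085] [ 0.56  -0.382  0.078] [ 0.557 -0.415  0.129] [ 0.558 -0.433  0.077]
202 [ 0.553 -0.372  0.08 ] [ 0.551 -0.372  0.134] [ 0.55  -0.413  0.138] [ 0.55  -0.42   0.135]
204 [ 0.545 -0.359  0.149] [ 0.544 -0.369  0.148] [ 0.543 -0.412  0.144] [ 0.543 -0.415  0.156]
206 [ 0.538 -0.357  0.159] [ 0.538 -0.369  0.144] [ 0.537 -0.409  0.156] [ 0.536 -0.414  0.163]
208 [ 0.531 -0.357  0.161] [ 0.531 -0.37   0.14 ] [ 0.529 -0.395  0.217] [ 0.529 -0.4    0.222]
210 [ 0.525 -0.356  0.16 ] [ 0.525 -0.366  0.16 ] [ 0.523 -0.392  0.23 ] [ 0.522 -0.397  0.238]
212 [ 0.518 -0.356  0.164] [ 0.518 -0.363  0.174] [ 0.517 -0.39   0.238] [ 0.516 -0.396  0.241]
```

Nearly flat. I'll press down in small steps until the stop pushes back.

```bash
python3 -m creep '[[[0,0,0],[-0.013,0,0.023],-1],[[0,0,0],[-0.013,0,0.023],-1],[[0,0,0],[-0.006,0,0.011],-1],[[0,0,0],[0,0,0],-1],[[0,0,0],[0,0,0],-1]]'
```

```text
time_s: 6.08
tcp_pos: [0.5762, -0.4062, 0.0639]
orientation: [0.966, -0.0, 0.26, 0.0]
ft_force: [-4.8, 1.4, 8.1]
opening: 0.0001
grasp_force: 4.6
```

The finger is pressing at 8 N, well above the 1 N the hinge needs, so the tag is on its stop. I'll back off and look.

```bash
python3 -m creep '[[[0,0,0],[-0.007,0,0.012],-1],[[0,0,0],[0,0,0],-1],[[0,0,0],[0.05,0,-0.2],-1],[[0,0,0],[0.05,0,-0.5],-1],[[0,0,0],[0,0,-0.7],-1]]'
python3 -m creep '[[[0,0,0],[-0.4,0,-0.5],-1],[[0,0,0],[-0.4,0,-0.5],-1],[[0,0,0],[-0.4,0,-0.5],-1],[[0,0,0],[0,0,-0.4],-1],[[0,0,0],[0,0,0],-1]]'
python3 - <<'E'
from h import *
d=grab('top','t7');e=grab('side','s7')
cv2.imwrite('pics/t7c.png',np.hstack([cv2.resize(d['frame'][165:240,380:440,::-1],(440,550),interpolation=cv2.INTER_CUBIC),cv2.resize(e['frame'][130:190,340:390,::-1],(360,432),interpolation=cv2.INTER_CUBIC)[:432] if 0 else cv2.resize(e['frame'][135:190,345:381,::-1],(360,550),interpolation=cv2.INTER_CUBIC)]))
for v in range(194,214,2): print(v,*[pt(d,u,v,1).round(3) for u in (400,408,414,418)])
print(bot.get_state()['tcp_pos'])
E
```

```text
time_s: 6.7
tcp_pos: [0.5293, -0.4052, 0.1572]
orientation: [0.966, -0.0, 0.259, -0.001]
ft_force: [-0.2, -0.8, 1.3]
opening: 0.0003
grasp_force: 0.0
time_s: 7.32
tcp_pos: [0.38, -0.4068, 0.2372]
orientation: [0.966, -0.001, 0.26, 0.002]
ft_force: [-0.4, 0.0, 0.2]
opening: 0.0001
grasp_force: 0.0
194 [ 0.584 -0.378  0.011] [ 0.583 -0.406  0.011] [ 0.583 -0.428  0.01 ] [ 0.583 -0.442  0.009]
196 [ 0.577 -0.378  0.01 ] [ 0.574 -0.395  0.07 ] [ 0.573 -0.415  0.07 ] [ 0.573 -0.429  0.071]
198 [ 0.567 -0.367  0.073] [ 0.567 -0.394  0.073] [ 0.566 -0.414  0.073] [ 0.566 -0.428  0.074]
200 [ 0.561 -0.366  0.072] [ 0.56  -0.394  0.073] [ 0.559 -0.414  0.074] [ 0.559 -0.427  0.074]
202 [ 0.554 -0.366  0.074] [ 0.553 -0.393  0.073] [ 0.552 -0.414  0.074] [ 0.552 -0.427  0.073]
204 [ 0.547 -0.366  0.073] [ 0.546 -0.393  0.074] [ 0.546 -0.414  0.072] [ 0.545 -0.428  0.071]
206 [ 0.54  -0.366  0.072] [ 0.539 -0.393  0.072] [ 0.539 -0.413  0.075] [ 0.538 -0.427  0.072]
208 [ 0.533 -0.365  0.073] [ 0.532 -0.393  0.072] [ 0.532 -0.413  0.073] [ 0.531 -0.427  0.071]
210 [ 0.527 -0.376  0.012] [ 0.526 -0.393  0.07 ] [ 0.525 -0.413  0.072] [ 0.525 -0.428  0.065]
212 [ 0.52  -0.376  0.012] [ 0.519 -0.392  0.075] [ 0.518 -0.412  0.077] [ 0.518 -0.426  0.074]
[ 0.3807169  -0.40576657  0.23507385]
```

View pics/t7c.png

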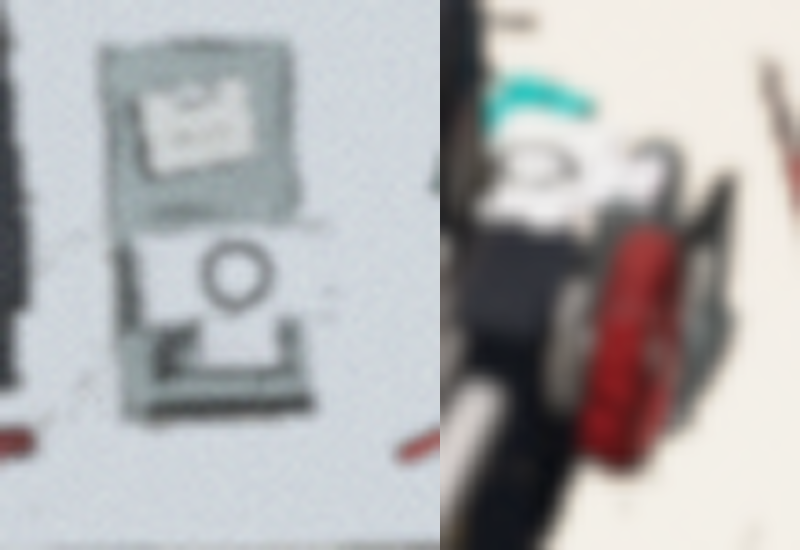

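The tag lies flat on the far side, level at z≈0.073 along its whole length, with the ring up at crop (237,275). The padlock hasn't moved and the robot is clear.

```bash
python3 -c "
from bench import bot
print(bot.finish_job())"
```

```text
the job is handed in; nothing more can be done
None
```

The block padlock stand's tag is turned over and lies flat on the far side with the ring showing; I touched nothing else, and the job was handed in at about 7.4 s.

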